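# Unclamp a hinged blade mould and hold its top half open at 60 degrees

## Task

The propeller blade in the hinged mould has cured. Throw the red handle of the toggle clamp back until the clamp's arm stands up clear of the lid, then raise the mould's top half (the lid) by its ball knob to 60 degrees from closed and finish the program still holding it there, so that the blade can be taken out; nothing props the lid, so never let it drop. Leave the blade lying in its cavity and the cup, the tape and the brush where they stand.

Things in the scene. Friction and masses are not known exactly. Their poses are not given: they have to be found in the camera images.
- mould: Tan two-part mould on an aluminium base plate, fixed to the table; turned -17 to 17 deg. Origin: underside, on the table; x to the hinge side (away from the robot), y to the robot's left along the mould, z up. Base plate x -78..78, y -168..177 mm, 10 high; lower half x -50..50, y -150..165, top at z 40. Closed lid y -78..158, top z 65. The clamp stands at the mould's -y (right) end.
- lid_axis (a point): Middle of the lid's hinge axis, which runs along the mould's y behind the parting line: at mould x 58, y 40, z 40 mm.
- lid (a joint): Angle of the lid: 0 closed, grows as its front edge rises, in rad (60 degrees = 1.047); stops at 1.75. Falls shut by its own weight when let go below about 1.5.
- lid_half: The top half of the mould (the lid): tan board 100 x 236 x 25 mm with aluminium bars on top, about 0.5 kg (0.35 to 0.7), hinged along its far long edge. Origin: on the hinge axis, at the middle of its length; -x points across the lid to its front edge, z out of its top.
- lid_knob (a point): Centre of the lid's black ball knob, 32 mm across, on a stud that stands out of the middle of the lid's front edge: in the closed state at mould x -88, y 40, z 52.5 mm (38 mm before the lid's edge); 146 mm in front of the hinge axis and 12.5 mm above it, and it turns with the lid. Pinch it from above across the mould's y: it pivots between the fingers.
- clamp_arm (a joint): Angle of the clamp's arm, rad: 0 locked down on the lid, grows as it swings up, about 1.5 fully open. Locked over centre at 0: only the handle frees it, then the arm follows the handle. It stays open by its own weight.
- clamp_grip (a point): Middle of the clamp's red grip (17 mm thick, 66 long, its end 27 mm beyond this point). Locked, it stands up, leaning 6 deg to the lid, at mould x -24, y -100, z 167 mm. It swings in the mould's y-z plane away from the lid over (y, z): (-137,163) (-160,154) (-174,145) (-184,136) (-197,120) (-206,106) (-212,92) to (-216,80) with the arm fully up. Pinch from above across x, or push.
- clamp_bar: The steel arm of the clamp, with a spindle and a round rubber foot (17 mm across) at its free end that bears on the lid's steel plate when locked. Origin: its pivot, mould x -24, y -125, z 74 mm; the arm reaches 87 mm from there, along the mould's y when locked, straight up when open.
- blade: White blade, 42 x 200 x 14 mm, loose in the cavity of the lower half, hidden while the lid is shut. Origin: middle of its underside, at mould x 0, y 40, z 33 mm.
- resin_cup: White mixing cup, 65 mm across, 62 high, with a stir stick to 116 mm; left of the mould. Origin: centre of its underside. Leave alone.
- tape_roll: Roll of cream paper tape, 110 mm across, 38 high, lying flat behind the left of the mould. Origin: centre of its underside. Leave alone.
- brush: Flat brush with wooden handle, 220 x 36 x 13 mm, lying in front of the mould. Origin: centre of its underside. Leave alone.

How it is judged:
On the way, in this order (a step that is already met when the one before it is completed fails the run):
1. the clamp's arm is swung up clear (1.2 rad or more) while the lid is still shut (value of joint clamp_arm above 1.2 rad and value of joint lid below 0.1 rad), for 0.2 s.
2. the lid is held by the fingers at 60 degrees, 6 either way (value of joint lid between 0.943 and 1.152 rad and contact force between the fingers and lid_half above 0.5 N), for 0.5 s.
At the end, for the whole second after the job is handed in: The lid stands still at 60 degrees (54 to 66) in the fingers (at least 0.5 N between them), carried by nothing else; the clamp's arm is up (1.2 rad or more); the blade lies in its cavity within about 6 mm of where it was (all of step 2 and velocity of joint lid between -0.1 and 0.1 rad/s and value of joint clamp_arm above 1.2 rad and linear speed of blade below 0.02 m/s and x of blade in the frame of mould between -0.006 and 0.006 m and y of blade in the frame of mould between 0.034 and 0.046 m and z of blade in the frame of mould between 0.028 and 0.038 m and contact force between lid_half and clamp_bar below 0.2 N and contact force between lid_half and blade below 0.2 N and contact force between lid_half and resin_cup below 0.2 N and contact force between lid_half and tape_roll below 0.2 N and contact force between lid_half and brush below 0.2 N); the arm keeps its last pose, push and grip.
It fails at once if the lid drops (falls faster than 3 rad/s) (velocity of joint lid below -3 rad/s).
It fails at once if the blade is taken or knocked out of its cavity (more than 15 mm) (distance of blade from where it was at the start of the episode above 0.015 m).
It fails at once if the cup, the tape or the brush is moved more than 20 mm (distance of any of resin_cup, tape_roll, brush from where it was at the start of the episode above 0.02 m).
It fails at once if the cup is tipped over (angle between resin_cup's own z axis and vertical above 0.5 rad).
It also fails if it takes over 64 s, if anything falls off the work surface, if the arm or the gripper's body presses on something with over 40 N, if the wrist force passes 120 N, or if a joint passes its speed limit or range.

## Robot

A 7-joint arm with a two-finger parallel gripper is mounted at the origin on the work surface; the furniture and walls round the work are solid. World frame = base frame: x ahead of the robot, y to its left, z up, the work surface at z = 0. Lengths are in m, angles in rad, forces in N, time in s.
With the tool pointing down it reaches from about 0.35 to 0.9 m from the base axis. Payload 8.1 kg.
Tool frame: the origin (TCP) lies on the front face of the gripper's body, between the roots of the fingers; the fingertips stand 66 mm ahead of it and the grasp point (between the pads) lies 47 mm ahead of it (arm.finger_overhang is the distance from the TCP to the fingertips, in m); z points along the fingers, y is the line along which they close (so a half turn about z gives the same grasp; the last joint's range is limited). The gripper opens to 92 mm and grips with 3 to 60 N. Pads are 19 mm wide; open, the fingers measure 130 mm over their backs; the gripper's body (75 mm by 190 mm) begins 47 mm behind the grasp point.
Start: joints at [-1.309, 0.434, 0.025, 1.573, -0.012, 1.134, -0.075], TCP at [0.223, 0.584, 0.292] pointing down, gripper open.
Joint ranges: [-2.62, 2.62], [-0.44, 2.09], [-1.27, 1.32], [0.08, 2.57], [-1.32, 4.46], [0.12, 2], [-2.74, 2.74]. Speed limits (rad/s): [2.22, 2.22, 3.01, 3.01, 3.14, 3.14, 3.14].

## Interface

Orientations are given as a rotation vector (axis times angle).
In Python, from cell import readout, cams, workorder, spotter, arm gives the robot as it stands.
- The arm moves only by the shell command python3 -m creep [FORCE], which reads ROWS from standard input. ROWS is one flat JSON list of numbers that holds 1 to 10 rows one after another, with no inner brackets; each row has 5 numbers: dx, dy, dz in m, then a turn about the tool's z in rad, then the opening from 0.0 (shut) to 1.0 (fully open); each row shifts and turns the commanded pose from where the row before left it, along the tool's axes as they then stand; what a row does not reach is not made up. A row lasts 1/10 s, in which the tool goes at most 0.05 m and 0.15 rad, less where a joint would pass 70% of its speed; a pose out of reach is approached as far as the arm can. The fingers move at their own pace and stop on an object; FORCE is the grip in N (left out, the last holds). Time passes only in rows, so rows that do not move let the fingers close. It prints the time, the measured TCP pose, the force, the opening and the grip force at its end. Input that does not fit is refused with a message, and nothing moves.
- readout.observe(): the state, without advancing time (a new reading comes with each control period).
- cams.get_image(name): name is "scene" or "top"; returns a dict with "image" (480x640x3 uint8, blue, green, red), "fx", "fy", "cx", "cy" (pixels), "distortion" ([k1, k2, p1, p2, k3] as OpenCV has them; the pictures are not rectified), "cam_to_world" (4x4, takes a point from camera to world coordinates). Camera axes: x right, y down, z forward; pixel columns grow to the right and rows downward; lengths in m; the calibration is good to about 2 mm. A picture is of the moment at which its call begins. There is no depth.
- workorder.sign_off(): hands the job in; it is judged then, once.
Trained networks look in a picture, given as the dict that the camera call returned (one of the last four; its "shot" number tells which), for a name from the list of things; names that differ only in an ending like _2 or _b are one class to them, and where a whole thing is asked for, a point or a joint stands for the part that bears it (a point fixed in the world has none). Each returns a list of dicts, best first, with "score" (0 to 1); they miss things now and then, are a little off and sometimes report something else, mostly with a low value. They report only what shows in the picture. A call takes as long as a camera call.
- spotter.boxes_of(picture, name): "centre" ([x, y, z] in m, in the coordinates of the camera as it stood for that picture, good to about 4 mm: the middle of the surface that is visible of it).
The state is a dict: "clock": time; "joints": joint angles; "dq": joint speeds; "joint_efforts": joint torques, N m; "position": TCP position; "ee_rot": TCP orientation; "force": force on the tool from outside, world axes, zero at the start; "ft_torque": the same for the moment, N m; "width": opening from 0.0 (shut) to 1.0 (fully open); "gripper_force": force on a finger pad.
Only numpy, scipy, OpenCV 4.12 (cv2) and the standard library are available. Lean on these libraries where they do the work, as an engineer would, in place of code of your own. Each camera call takes 0.05 s, during which the arm holds its last target. There are 200 camera calls.

## Working session

There is one attempt and no reset: what is moved stays moved. The work goes in short steps, Python scripts to look and compute and a shell command to move; the robot and the scene stay as the last step left them, time stands still between calls to the robot, and variables do not carry over. Pictures are saved under pics/ and viewed, at most 10 in all, crops included, and the job is handed in when it is done.

```bash
mkdir -p pics; ls
cat > h.py <<'E'
import numpy as np, cv2
from cell import readout, cams, workorder, spotter, arm
from scipy.spatial.transform import Rotation as R
def find(name, cam, n=1):
    p=cams.get_image(cam); T=np.array(p["cam_to_world"])
    return p,[(round(d["score"],2),(T[:3,:3]@np.array(d["centre"])+T[:3,3]).round(4)) for d in spotter.boxes_of(p,name)[:n]]
def proj(p,P):
    T=np.linalg.inv(np.array(p["cam_to_world"])); P=np.atleast_2d(P)
    K=np.array([[p["fx"],0,p["cx"]],[0,p["fy"],p["cy"]],[0,0,1]])
    return cv2.projectPoints(P.astype(float),cv2.Rodrigues(T[:3,:3])[0],T[:3,3],K,np.array(p["distortion"]))[0][:,0]
E
python3 - <<'E'
from h import *
for c in ("top","scene"):
    p=cams.get_image(c); cv2.imwrite(f"pics/{c}0.png",p["image"]); T=np.array(p["cam_to_world"])
    for n in ("mould","lid_half","lid_knob","clamp_grip","clamp_bar","brush","resin_cup","tape_roll"):
        print(c,n,[(round(d["score"],2),(T[:3,:3]@np.array(d["centre"])+T[:3,3]).round(4)) for d in spotter.boxes_of(p,n)[:2]])
s=readout.observe(); print(s["position"],s["ee_rot"],s["clock"],s["width"])
E
```

```text
pics
top mould [(0.59, array([0.5464, 0.0337, 0.0674]))]
top lid_half [(0.98, array([0.5467, 0.0495, 0.0648]))]
top lid_knob [(0.59, array([0.5453, 0.0538, 0.0631]))]
top clamp_grip [(0.65, array([ 0.5524, -0.0808,  0.193 ]))]
top clamp_bar [(0.7, array([ 0.5488, -0.081 ,  0.0924]))]
top brush []
top resin_cup [(0.93, array([0.4974, 0.2457, 0.0246])), (0.23, array([ 0.5524, -0.0839,  0.1919]))]
top tape_roll [(0.89, array([0.6289, 0.2501, 0.0347]))]
scene mould [(0.89, array([ 0.5346, -0.0279,  0.0506]))]
scene lid_half [(0.61, array([0.5322, 0.0447, 0.0618])), (0.35, array([0.3883, 0.0127, 0.0133]))]
scene lid_knob [(0.71, array([0.5271, 0.043 , 0.0653]))]
scene clamp_grip [(0.61, array([ 0.5579, -0.0974,  0.1498]))]
scene clamp_bar [(0.56, array([ 0.5507, -0.095 ,  0.104 ]))]
scene brush [(0.73, array([0.3865, 0.0141, 0.0121]))]
scene resin_cup [(0.69, array([0.4957, 0.2412, 0.0445]))]
scene tape_roll [(0.95, array([0.6271, 0.2499, 0.0348])), (0.18, array([0.5294, 0.0434, 0.0662]))]
[0.22303552 0.58386848 0.29224829] [5.70067772e-01 3.08939076e+00 9.22139609e-05] 0.9 0.9996327242856958
```

View pics/top0.png

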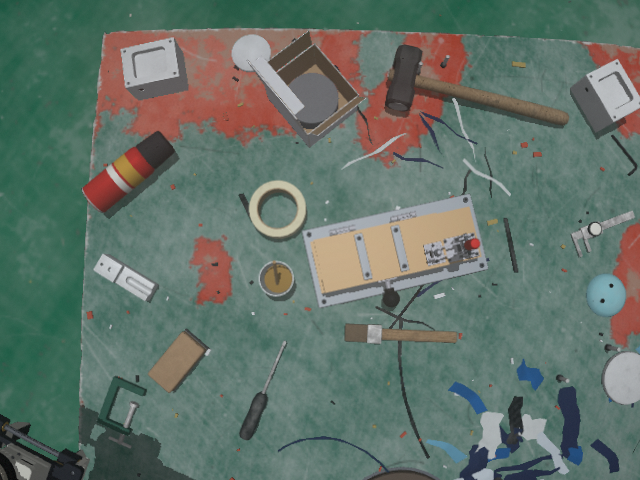

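View pics/scene0.png

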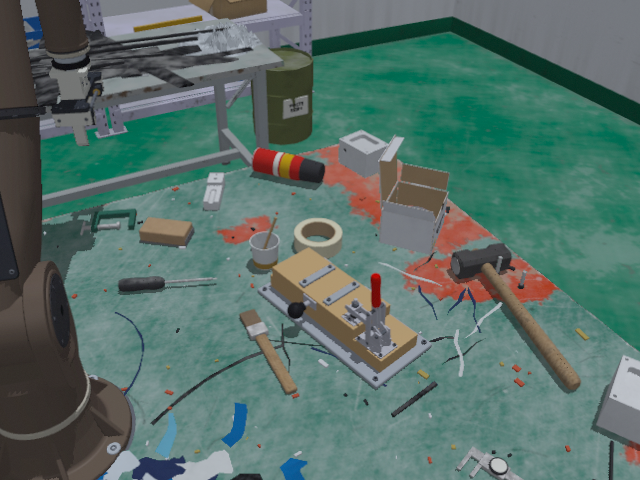

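The top view shows the mould's plate corners at about (304,233), (467,196), (487,267) and (320,306). The knob is at (391,298), the red grip at (474,243), and the brush is in front around (400,334). In the scene view the knob is at (297,311), with the grip upright at (376,290). Next I fit the mould pose to both views.

```bash
cat > fit.py <<'E'
from h import *
from scipy.optimize import least_squares
pt,ps=cams.get_image("top"),cams.get_image("scene")
def w(q,P): return np.asarray(P)@R.from_euler("z",q[2]).as_matrix().T+[q[0],q[1],0]
C=np.array([[.078,.177,.01],[.078,-.168,.01],[-.078,-.168,.01],[-.078,.177,.01],[-.088,.04,.0525]])
ot=np.array([[304,233],[467,196],[487,267],[320,306],[391,298]],float)
Cs=C[[3,2,1,4]]; os_=np.array([[259,290],[375,385],[431,345],[297,311]],float)
f=lambda q:np.r_[(proj(pt,w(q,C))-ot).ravel(),(proj(ps,w(q,Cs))-os_).ravel()]
r=least_squares(f,[.546,.03,.2],loss="soft_l1"); q=r.x
print(q.round(4),np.rad2deg(q[2]),f(q).round(1))
G=np.array([[-.024,-.1,.167],[-.024,-.216,.08],[-.088,.04,.0525]]);print(w(q,G).round(4))
for p,n in ((pt,"a"),(ps,"b")):
    im=p["image"].copy()
    for u in proj(p,w(q,np.r_[C,G])): cv2.circle(im,tuple(int(v) for v in u.round()),2,(255,0,255),-1)
    x,y=(290,180) if n=="a" else (240,220)
    cv2.imwrite(f"pics/fit_{n}.png",cv2.resize(im[y:y+180,x:x+220],None,fx=3,fy=3))
np.save("q.npy",q)
E
python3 fit.py; cd pics; python3 -c "
import cv2,numpy as np
a=cv2.imread('fit_a.png');b=cv2.imread('fit_b.png');cv2.imwrite('fit.png',cv2.resize(np.hstack([a,b]),(800,327)))"
```

```text
[0.5556 0.0129 0.2339] 13.403675821487042 [-1.7 -3.4  4.1 -3.   2.7  2.2 -0.8  1.7  0.9  0.2 -2.4 -2.5  0.6  1.2
  1.6 -2.1 -2.  -1.5]
[[ 0.5555 -0.0899  0.167 ]
 [ 0.5823 -0.2028  0.08  ]
 [ 0.4607  0.0314  0.0525]]
```

View pics/fit.png

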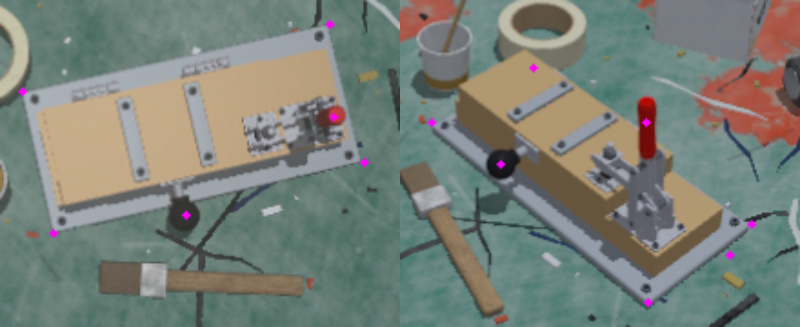

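The fit lands on the knob and the grip, with plate corners off by up to about 4 px. I'll refine it with edges.

```bash
cat > fit2.py <<'E'
from h import *
from scipy.optimize import minimize
P={c:cams.get_image(c) for c in ("top","scene")}; q0=np.load("q.npy")
def w(q,P): return np.asarray(P)@R.from_euler("z",q[2]).as_matrix().T+[q[0],q[1],0]
D={}
for c,p in P.items():
    im=cv2.resize(p["image"],None,fx=2,fy=2,interpolation=cv2.INTER_CUBIC)
    D[c]=cv2.distanceTransform(255-cv2.Canny(im,40,110),cv2.DIST_L2,5)/2
def seg(a,b): return np.linspace(a,b,60)
def rect(x0,x1,y0,y1,z,sides="lrfb"):
    s={"f":((x0,y0,z),(x0,y1,z)),"b":((x1,y0,z),(x1,y1,z)),"r":((x0,y0,z),(x1,y0,z)),"l":((x0,y1,z),(x1,y1,z))}
    return np.vstack([seg(*s[k]) for k in sides])
M={"top":np.r_[rect(-.078,.078,-.168,.177,.01),rect(-.05,.05,-.15,.165,.04,"r")],
   "scene":np.r_[rect(-.078,.078,-.168,.177,.01,"fr"),rect(-.05,.05,-.078,.158,.065,"fl")]}
def cost(q,each=False):
    o=[]
    for c in M:
        u=proj(P[c],w(q,M[c]))*2+.5
        d=cv2.remap(D[c].astype(np.float32),u[:,0].astype(np.float32).reshape(-1,1),u[:,1].astype(np.float32).reshape(-1,1),1,borderValue=9)
        o.append(np.minimum(d,4).mean())
    return o if each else sum(o)
best=min((minimize(cost,q0+[a,b,t],method="Nelder-Mead",options=dict(initial_simplex=q0+[a,b,t]+np.array([[0,0,0],[.004,0,0],[0,.004,0],[0,0,.02]]))) for a in (-.005,0,.005) for b in (-.006,0,.006) for t in (-.03,0,.03)),key=lambda r:r.fun)
q=best.x; print(q.round(4),np.rad2deg(q[2]).round(2),cost(q,True))
G=np.array([[-.024,-.1,.167],[-.024,-.216,.08],[-.088,.04,.0525]]);print(w(q,G).round(4))
np.save("q.npy",q); ims=[]
for c,p in P.items():
    im=cv2.resize(p["image"],None,fx=4,fy=4)
    for u in proj(p,w(q,np.r_[M[c],G])): cv2.circle(im,tuple(int(v) for v in (u*4+2).round()),2,(255,0,255),-1)
    x,y=(290,180) if c=="top" else (240,230)
    ims.append(im[4*y:4*y+640,4*x:4*x+800])
cv2.imwrite("pics/fit2.png",cv2.resize(np.vstack(ims),(375,600)) if 0 else cv2.resize(np.hstack(ims),(800,320)))
E
python3 fit2.py
```

```text
[0.5545 0.0133 0.2395] 13.72 [np.float32(0.6299238), np.float32(0.33001423)]
[[ 0.5549 -0.0895  0.167 ]
 [ 0.5824 -0.2022  0.08  ]
 [ 0.4595  0.0313  0.0525]]
```

View pics/fit2.png

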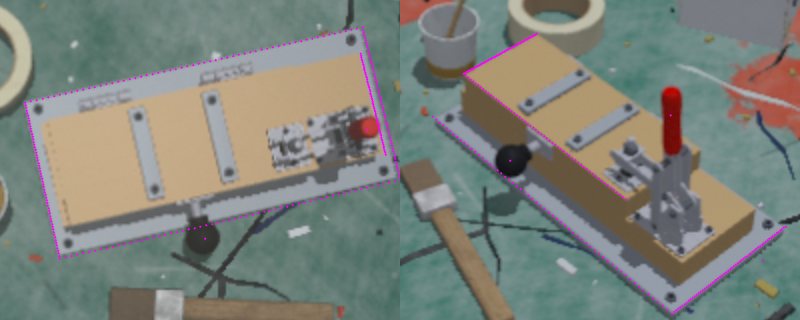

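The fit is good: mould at (0.5545, 0.0133), yaw 13.7°. I turn so that tool y lies along mould x, which puts tool x along mould y.

```bash
cat > where.py <<'E'
import sys
from h import *
def main():
    q=np.load("q.npy"); s=readout.observe(); Rm=R.from_euler("z",q[2])
    p=Rm.inv().apply(np.array(s["position"])-[q[0],q[1],0]); Rt=R.from_rotvec(s["ee_rot"])
    yt=(Rm.inv()*Rt).as_matrix()[:,1]
    print("t %.2f mould TCP mm"%s["clock"],(p*1000).round(1),"grasp z %.1f"%(p[2]*1000-47),"ytool deg in mould %.1f"%np.rad2deg(np.arctan2(yt[1],yt[0])),"w %.3f gf %.1f"%(s["width"],s["gripper_force"]),"F(mould)",Rm.inv().apply(s["force"]).round(1))
    if len(sys.argv)>3:
        d=Rm.apply(np.array(sys.argv[1:4],float)/1000+[0,0,.047]-p); print("tool-axes step to grasp target",Rt.inv().apply(d).round(4))
main()
E
echo '[0, 0, 0, 0.138, 1, 0, 0, 0, 0.138, 1, 0, 0, 0, 0.138, 1, 0, 0, 0, 0.138, 1, 0, 0, 0, 0.138, 1, 0, 0, 0, 0.138, 1, 0, 0, 0, 0.138, 1]' | python3 -m creep; python3 where.py -24 -100 230
```

```text
clock: 1.8
position: [0.223, 0.5839, 0.2923]
ee_rot: [-1.947, -2.466, -0.0]
force: [-0.7, 0.0, -0.1]
width: 0.998
gripper_force: 0.0
t 1.80 mould TCP mm [-186.7  632.9  292.3] grasp z 245.3 ytool deg in mould -0.3 w 0.998 gf 0.0 F(mould) [-0.7  0.2 -0.1]
tool-axes step to grasp target [-0.7321  0.1665  0.0152]
```

```bash
echo '[-0.045, 0.01, 0, 0, 1, -0.045, 0.01, 0, 0, 1, -0.045, 0.01, 0, 0, 1, -0.045, 0.01, 0, 0, 1, -0.045, 0.01, 0, 0, 1, -0.045, 0.01, 0, 0, 1, -0.045, 0.01, 0, 0, 1, -0.045, 0.01, 0, 0, 1, -0.045, 0.01, 0, 0, 1, -0.045, 0.01, 0, 0, 1]' | python3 -m creep >/dev/null; python3 where.py -24 -100 230
```

```text
t 2.80 mould TCP mm [-86.4 181.2 292.6] grasp z 245.6 ytool deg in mould 0.0 w 1.003 gf 0.0 F(mould) [ 1.1  0.5 -0.6]
tool-axes step to grasp target [-0.2812  0.0622  0.0155]
```

```bash
echo '[-0.04, 0.009, 0, 0, 1, -0.04, 0.009, 0, 0, 1, -0.04, 0.009, 0, 0, 1, -0.04, 0.009, 0, 0, 1, -0.04, 0.009, 0, 0, 1, -0.04, 0.009, 0, 0, 1, -0.04, 0.008, 0, 0, 1, 0, 0, 0, 0, 1]' | python3 -m creep >/dev/null; python3 where.py -24 -100 167
```

```text
t 3.60 mould TCP mm [ -24.8 -103.3  292.6] grasp z 245.6 ytool deg in mould -0.4 w 1.000 gf 0.0 F(mould) [-0.5 -1.   0.3]
tool-axes step to grasp target [0.0036 0.0007 0.0786]
```

Run:
```python
from h import *
for c in ("top","scene"):
    p,r=find("clamp_grip",c,2); q=np.load("q.npy")
    print(c,[(a,(R.from_euler("z",-q[2]).apply(b-[q[0],q[1],0])*1000).round(0)) for a,b in r])
    if c=="scene": cv2.imwrite("pics/over.png",p["image"][150:400,200:520])
```

```text
top [(0.65, array([-21., -94., 191.]))]
scene [(0.71, array([-21.,  38.,  66.])), (0.64, array([ -27., -103.,  148.]))]
```

View pics/over.png

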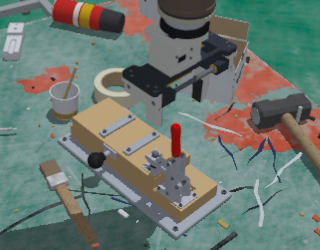

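The picture shows the gripper hovering above the red grip, which stands upright at crop (176,140), with open fingers on either side. I go down and pinch.

```bash
echo '[0.002, 0.0005, 0.02, 0, 1, 0.002, 0, 0.02, 0, 1, 0, 0, 0.02, 0, 1, 0, 0, 0.018, 0, 1, 0, 0, 0, 0, 0.6, 0, 0, 0, 0, 0.0, 0, 0, 0, 0, 0.0, 0, 0, 0, 0, 0.0, 0, 0, 0, 0, 0.0, 0, 0, 0, 0, 0.0]' | python3 -m creep 25 >/dev/null; python3 where.py -24 -100 167
```

```text
t 4.80 mould TCP mm [-23.7 -93.1 214.6] grasp z 167.6 ytool deg in mould 0.0 w 0.525 gf 0.0 F(mould) [-0.6  0.6  0.1]
tool-axes step to grasp target [-0.0069 -0.0003  0.0006]
```

```bash
echo '[-0.003, 0, 0, 0, 0, -0.003, 0, 0, 0, 0, 0, 0, 0, 0, 0, 0, 0, 0, 0, 0, 0, 0, 0, 0, 0.0, 0, 0, 0, 0, 0.0, 0, 0, 0, 0, 0.0]' | python3 -m creep 25 >/dev/null; python3 where.py -24 -100 167
```

```text
t 5.50 mould TCP mm [-22.4 -99.3 214.4] grasp z 167.4 ytool deg in mould 0.0 w 0.183 gf 25.0 F(mould) [ 6.6 -2.  -4.5]
tool-axes step to grasp target [-0.0007 -0.0016  0.0004]
```

```bash
echo '[-0.01, 0, -0.0005, 0, 0, -0.01, 0, 0.0005, 0, 0, -0.009, 0, 0.002, 0, 0, -0.008, 0, 0.002, 0, 0, 0, 0, 0, 0, 0]' | python3 -m creep >/dev/null; python3 where.py -24 -137 163;echo '[-0.008, 0, 0.003, 0, 0, -0.008, 0, 0.003, 0, 0, -0.007, 0, 0.003, 0, 0, 0, 0, 0, 0, 0]' | python3 -m creep >/dev/null; python3 where.py -24 -160 154
```

```text
t 6.00 mould TCP mm [ -22.3 -136.5  210.9] grasp z 163.9 ytool deg in mould 0.0 w 0.177 gf 25.0 F(mould) [3.1 0.3 5.3]
tool-axes step to grasp target [-0.0005 -0.0017  0.0009]
t 6.40 mould TCP mm [ -22.3 -160.1  202.1] grasp z 155.1 ytool deg in mould -0.0 w 0.178 gf 25.0 F(mould) [ 3.9 -0.7  7. ]
tool-axes step to grasp target [ 0.0001 -0.0017  0.0011]
```

```bash
echo '[-0.007, 0, 0.005, 0, 0, -0.007, 0, 0.005, 0, 0, -0.005, 0, 0.0045, 0, 0, -0.005, 0, 0.0045, 0, 0, -0.0065, 0, 0.008, 0, 0, -0.0065, 0, 0.008, 0, 0, 0, 0, 0, 0, 0]' | python3 -m creep >/dev/null; python3 where.py -24 -197 120;echo '[-0.0045, 0, 0.007, 0, 0, -0.0045, 0, 0.007, 0, 0, -0.003, 0, 0.007, 0, 0, -0.003, 0, 0.007, 0, 0, -0.002, 0, 0.006, 0, 0, -0.001, 0, 0.003, 0, 0, 0, 0, 0, 0, 0]' | python3 -m creep >/dev/null; python3 where.py -24 -216 80
python3 - <<'E'
from h import *
p=cams.get_image("scene"); cv2.imwrite("pics/open.png",p["image"][180:420,220:540])
E
```

```text
t 7.10 mould TCP mm [ -22.3 -200.3  167.8] grasp z 120.8 ytool deg in mould -0.1 w 0.176 gf 25.0 F(mould) [ 2.1 -9.4  9.3]
tool-axes step to grasp target [ 0.0033 -0.0017  0.0008]
t 7.80 mould TCP mm [ -22.3 -219.3  131.3] grasp z 84.3 ytool deg in mould -0.1 w 0.177 gf 25.0 F(mould) [  3.  -13.7   7.4]
tool-axes step to grasp target [ 0.0033 -0.0017  0.0043]
```

View pics/open.png

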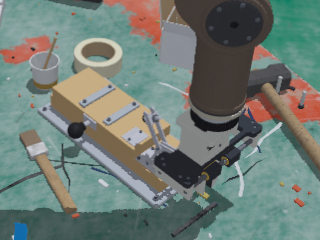

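The picture shows the clamp's arm standing up at crop (153,130), clear of the lid. I press the last few mm, release slowly and rise.

```bash
echo '[0.003, 0, 0.002, 0, 0, 0, 0, 0.002, 0, 0, 0, 0, 0, 0, 0, 0, 0, 0, 0, 0.5, 0, 0, 0, 0, 0.5, 0, 0, 0, 0, 0.5, 0, 0, 0, 0, 0.5, 0, 0, 0, 0, 0.5]' | python3 -m creep >/dev/null; python3 where.py -24 -216 80; echo '[0, 0, -0.01, 0, 0.5, 0, 0, -0.02, 0, 0.5, 0, 0, -0.03, 0, 0.5, 0, 0, -0.04, 0, 0.5, 0, 0, -0.04, 0, 0.5, 0, 0, -0.04, 0, 0.5]' | python3 -m creep >/dev/null; python3 where.py -88 40 180
```

```text
t 8.65 mould TCP mm [ -23.9 -210.4  124.9] grasp z 77.9 ytool deg in mould 0.1 w 0.495 gf 0.0 F(mould) [-0.3 -0.1  0.6]
tool-axes step to grasp target [-0.0056 -0.0001 -0.0021]
t 9.25 mould TCP mm [ -24.3 -211.   307.6] grasp z 260.6 ytool deg in mould 0.0 w 0.504 gf 0.0 F(mould) [ 1.2 -0.7  0.3]
tool-axes step to grasp target [ 0.251  -0.0637  0.0806]
```

Run:
```python
from h import *
s=readout.observe(); print(np.round(s["joints"],2))
p,r=find("lid_knob","top",2); print(r)
p,r=find("clamp_bar","top",2); print(r)
```

```text
[-0.16  0.44  0.59  1.62 -0.26  1.17  0.73]
[(0.97, array([0.5444, 0.0497, 0.0659])), (0.63, array([0.3906, 0.0285, 0.0125]))]
[(0.86, array([ 0.5671, -0.166 ,  0.0883]))]
```

```bash
echo '[0, 0, 0, -0.143, 0.8, 0, 0, 0, -0.143, 0.8, 0, 0, 0, -0.143, 0.8, 0, 0, 0, -0.143, 0.8, 0, 0, 0, -0.143, 0.8, 0, 0, 0, -0.143, 0.8, 0, 0, 0, -0.143, 0.8, 0, 0, 0, -0.143, 0.8, 0, 0, 0, -0.143, 0.8, 0, 0, 0, -0.143, 0.8]' | python3 -m creep >/dev/null; echo '[0, 0, 0, -0.141, 0.8, 0.008, 0.031, 0, 0, 0.8, 0.008, 0.031, 0, 0, 0.8, 0.008, 0.031, 0, 0, 0.8, 0.008, 0.031, 0, 0, 0.8, 0.008, 0.031, 0, 0, 0.8, 0.008, 0.031, 0, 0, 0.8, 0.008, 0.031, 0, 0, 0.8, 0.008, 0.034, 0, 0, 0.8, 0, 0, 0, 0, 0.8]' | python3 -m creep >/dev/null; python3 where.py -88 40 52.5
```

```text
t 11.45 mould TCP mm [-89.6  44.6 304. ] grasp z 257.0 ytool deg in mould 90.4 w 0.798 gf 0.0 F(mould) [ 0.7 -0.1  0.2]
tool-axes step to grasp target [-0.0022 -0.005   0.2045]
```

```bash
echo '[0, -0.001, 0.04, 0, 0.8, 0, -0.001, 0.04, 0, 0.8, 0, 0, 0.04, 0, 0.8, 0, 0, 0.03, 0, 0.8, 0, 0, 0, 0, 0.8, 0, 0, 0, 0, 0.8]' | python3 -m creep >/dev/null; python3 where.py -88 40 52.5
python3 - <<'E'
from h import *
p=cams.get_image("scene"); cv2.imwrite("pics/knob.png",cv2.resize(p["image"][200:400,220:480],None,fx=2,fy=2))
E
```

```text
t 12.05 mould TCP mm [-88.4  37.6 155.1] grasp z 108.1 ytool deg in mould 90.0 w 0.797 gf 0.0 F(mould) [ 0.3 -0.6  0.6]
tool-axes step to grasp target [-0.0006  0.0024  0.0556]
```

View pics/knob.png

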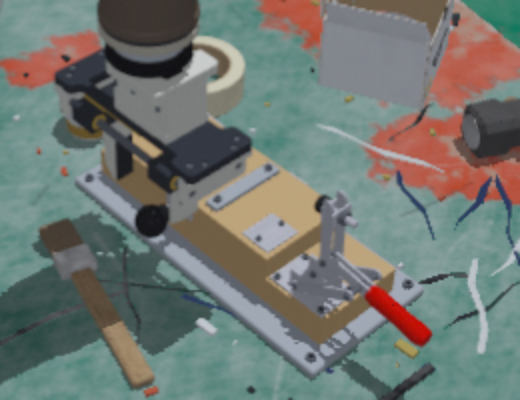

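The clamp's arm stands up at crop (335,225) with the handle down. The knob at (152,220) lies below and between the fingers. I go down and pinch.

```bash
echo '[0, 0.002, 0.02, 0, 0.8, 0, 0, 0.02, 0, 0.8, 0, 0, 0.0155, 0, 0.8, 0, 0, 0, 0, 0.8, 0, 0, 0, 0, 0.3, 0, 0, 0, 0, 0, 0, 0, 0, 0, 0, 0, 0, 0, 0, 0, 0, 0, 0, 0, 0, 0, 0, 0, 0, 0]' | python3 -m creep 25 >/dev/null; python3 where.py -88 40 52.5;echo '[0, 0, 0, 0, 0, 0, 0, 0, 0, 0, 0, 0, 0, 0, 0]' | python3 -m creep 25 >/dev/null;python3 where.py -88 40 52.5
```

```text
t 13.10 mould TCP mm [-87.8  41.2  99.9] grasp z 52.9 ytool deg in mould 90.1 w 0.330 gf 25.1 F(mould) [-0.8  2.9  4.4]
tool-axes step to grasp target [ 0.0002 -0.0012  0.0004]
t 13.40 mould TCP mm [-87.9  41.1  99.9] grasp z 52.9 ytool deg in mould 90.1 w 0.333 gf 25.0 F(mould) [-0.8  4.5  3.3]
tool-axes step to grasp target [ 0.0001 -0.0011  0.0004]
```

```bash
python3 -c "
import numpy as np
a=np.deg2rad(4.89+np.arange(0,61,5)); x=58-146.53*np.cos(a); z=40+146.53*np.sin(a)
print(np.c_[-np.diff(x),-np.diff(z),x[1:],z[1:]].round(1))"
```

```text
[[ -1.6 -12.7 -86.4  65.2]
 [ -2.7 -12.5 -83.6  77.7]
 [ -3.8 -12.2 -79.8  89.9]
 [ -4.9 -11.8 -74.9 101.7]
 [ -5.9 -11.4 -69.  113. ]
 [ -6.8 -10.8 -62.2 123.8]
 [ -7.8 -10.2 -54.4 134. ]
 [ -8.6  -9.4 -45.8 143.4]
 [ -9.4  -8.7 -36.4 152.1]
 [-10.1  -7.8 -26.3 159.9]
 [-10.8  -6.9 -15.5 166.8]
 [-11.3  -5.9  -4.2 172.7]]
```

```bash
echo '[-0.0008, 0, -0.0063, 0, 0, -0.0008, 0, -0.0064, 0, 0, -0.0027, 0, -0.0125, 0, 0, -0.0038, 0, -0.0122, 0, 0, -0.0049, 0, -0.0118, 0, 0, 0, 0, 0, 0, 0]' | python3 -m creep 30 >/dev/null; python3 where.py -74.9 41 101.7
```

```text
t 14.00 mould TCP mm [-74.8  41.1 149.7] grasp z 102.7 ytool deg in mould 90.1 w 0.331 gf 30.0 F(mould) [ 0.3  4.7 -2.1]
tool-axes step to grasp target [ 0.0001 -0.0001  0.001 ]
```

```bash
echo '[-0.0059, 0, -0.0114, 0, 0, -0.0068, 0, -0.0108, 0, 0, -0.0078, 0, -0.0102, 0, 0, -0.0086, 0, -0.0094, 0, 0, 0, 0, 0, 0, 0]' | python3 -m creep >/dev/null; python3 where.py -45.8 41 143.4; echo '[-0.0094, 0, -0.0087, 0, 0, -0.0101, 0, -0.0078, 0, 0, -0.0108, 0, -0.0069, 0, 0, -0.0056, 0, -0.003, 0, 0, -0.0057, 0, -0.0029, 0, 0, 0, 0, 0, 0, 0, 0, 0, 0, 0, 0, 0, 0, 0, 0, 0]' | python3 -m creep >/dev/null; python3 where.py -4.2 41 172.7
python3 - <<'E'
from h import *
p=cams.get_image("scene"); cv2.imwrite("pics/lift.png",cv2.resize(p["image"][180:400,220:480],None,fx=2,fy=2))
E
```

```text
t 14.50 mould TCP mm [-45.8  41.1 191.2] grasp z 144.2 ytool deg in mould 90.1 w 0.334 gf 30.0 F(mould) [-3.1  5.5 -0.4]
tool-axes step to grasp target [ 0.     -0.0001  0.0008]
t 15.30 mould TCP mm [ -5.1  41.1 219.7] grasp z 172.7 ytool deg in mould 90.1 w 0.332 gf 30.0 F(mould) [-3.9  4.6  4. ]
tool-axes step to grasp target [-0.0009 -0.0001  0.    ]
```

View pics/lift.png

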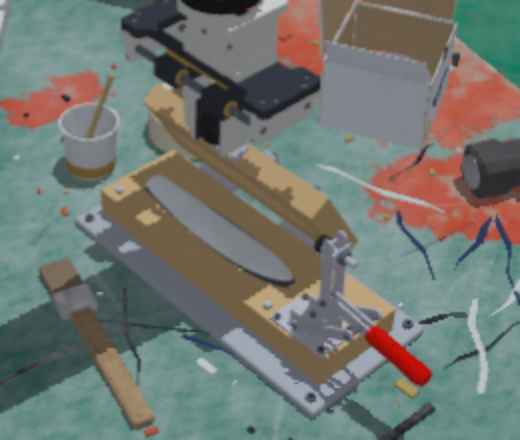

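The lid stands open in the fingers, the blade lies in its cavity at crop (220,230), and the clamp's arm is up. The knob position gives a lid angle of about 59.7°. I hold for a second, then sign off.

```bash
echo '[0, 0, 0, 0, 0, 0, 0, 0, 0, 0, 0, 0, 0, 0, 0, 0, 0, 0, 0, 0, 0, 0, 0, 0, 0, 0, 0, 0, 0, 0, 0, 0, 0, 0, 0, 0, 0, 0, 0, 0, 0, 0, 0, 0, 0, 0, 0, 0, 0, 0]' | python3 -m creep >/dev/null; python3 where.py -4.2 41 172.7; python3 -c "
from cell import workorder; print(workorder.sign_off())"
```

```text
t 16.35 mould TCP mm [ -5.2  41.1 219.7] grasp z 172.7 ytool deg in mould 90.1 w 0.330 gf 30.0 F(mould) [-3.7  4.3  4.3]
tool-axes step to grasp target [-0.001  -0.0001  0.    ]
the job is handed in; nothing more can be done
None
```

The job is handed in at 16.35 s with the clamp's arm up, the lid held by its knob at about 59.7° (from the gripper's measured position), and the blade in its cavity; the cup, tape and brush weren't touched, and sign-off gave no verdict.

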